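# Sweep the moulding offcuts into the scrap tray

## Robot

A 6-joint arm with a two-finger parallel gripper is mounted at the origin on the work surface. World frame = base frame: x ahead of the robot, y to its left, z up, the work surface at z = 0. Lengths are in m, angles in degrees, forces in N, time in s.
With the tool pointing down it reaches from about 0.2 to 0.875 m from the base axis. Payload 3.4 kg.
Tool frame: the origin (TCP) lies midway between the tips of the shut fingers; the grasp point (between the pads) lies 19 mm behind it; z points along the fingers, x is the direction in which the jaws open and shut, and the axes are right-handed (so a half turn about z gives the same grasp; the last joint's range is limited). The gripper opens to 94 mm and grips with 3 to 60 N. Pads are 16 mm wide; open, the fingers measure 119 mm over their backs; the gripper's body (75 mm by 177 mm) begins 78 mm behind the grasp point.
Start: joints at [-78.839, 15.808, 86.224, -0, 77.962, -6.933], TCP at [0.179, -0.547, 0.205] pointing down, gripper open.
Joint ranges: [-165.64, 165.64], [-43.16, 119.46], [12.63, 154.43], [-67.54, 247.53], [6.08, 155.33], [-154.97, 154.97]. Speed limits (degrees/s): [147.25, 147.25, 180, 180, 180, 180].

## Interface

Orientations are given as [roll, pitch, yaw] about the fixed x, y, z axes, in that order (R = Rz(yaw) Ry(pitch) Rx(roll)).
In Python, from workcell import bot, camera gives the robot as it stands.
- The arm moves only by the tool servo_tool, never from a script. Its argument "steps" is a list of rows, each a list of 7 numbers: the shift along the tool's x, y, z in m, then the turn, a rotation vector about the tool's x, y, z in degrees, then the opening, from 0 (shut) to 1 (fully open). A call has exactly 10 rows; each row is the pose to reach, as a shift and turn from the pose commanded when the call began, along the tool's axes at that moment; what a row does not reach only later rows make up. A row lasts 1/10 s, in which the tool goes at most 50 mm and 8.59 degrees, less where a joint would pass 70% of its speed; a pose out of reach is approached as far as the arm can. A call with a gripper value outside its range is refused whole. The fingers move at their own pace and stop on an object; "newtons" is the grip in N (left out, the last holds). Time passes only in rows, so rows that repeat a pose let the fingers close, or fill a call up. It gives the time, the measured TCP pose, the force and the opening at its end, in the units of the state.
- bot.sense(): the state, without advancing time (a new reading comes with each control period).
- camera(name): name is "side" or "top" or "wrist"; returns a dict with "frame" (400x640x3 uint8, blue, green, red), "fovy" (degrees; the focal length in pixels is half the picture's height over the tangent of half this angle, whatever the lens; pixels are square), "cx", "cy" (the principal point, pixels), "rvec" (rotation vector, rad) and "tvec" (3), from world to camera coordinates, as OpenCV has them. Camera axes: x right, y down, z forward; pixel columns grow to the right and rows downward; lengths in m; the calibration is good to about 2 mm. The wrist camera is an equidistant fisheye: a pixel r from the principal point sees the ray r / f radians off the axis. A picture is of the moment at which its call begins. There is no depth.
- bot.job_done(): hands the job in, once; it reports no verdict.
The state is a dict: "clock": time; "joint_pos": joint angles; "dq": joint speeds; "joint_torque": joint torques, N m; "ee_pos": TCP position; "tool_rot": TCP orientation; "wrist_force": force on the tool from outside, world axes, zero at the start; "moment": the same for the moment, N m; "grip_width": finger opening in m.
Only numpy, scipy, OpenCV 4.12 (cv2) and the standard library are available. Lean on these libraries where they do the work, as an engineer would, in place of code of your own. Each camera call takes 0.05 s, during which the arm holds its last target. There are 200 camera calls.

## Task

Clear the work board: use the fingertips to sweep the three short straight moulding offcuts off the board's edge so that all three lie in the open metal scrap tray beside it. Only push them along the board, never pick one up, and leave the small paint pot and the L-shaped corner sample where they stand on the board.

Things in the scene. Friction and masses are not known exactly. Their poses are not given: they have to be found in the camera images.
- board: fixed plywood work board, 260 (own x, away from the robot) x 300 (own y) mm, flat top 36 mm above the table, no rim; origin under its centre at table height. Turned by up to 9 degrees
- tray: fixed open aluminium scrap tray, 260 (own x) x 110 (own y) x 24 mm high outside, walls and floor 4 mm thick, parallel to the board and about 2 mm from its left (+y) or right (-y) edge; its rim is 12 mm lower than the board's top, so a piece swept over that edge drops in; origin under its centre at table height
- palette: fixed flat white palette with round paint wells, 260 x 110 x 16 mm, along the board's other edge; not for the offcuts; origin under its centre
- offcut_near: frame-moulding offcut, dark wood, 36 long (own x) x 30 wide (own y) x 14 high (8 mm slab with a 14 mm wide, 6 mm high rib along its middle), 15 to 35 g, loose on the board; origin at its middle, 7 mm above the board; lengthwise within 30 degrees of the board's own x. Lies along the side of the board nearest the robot (about 87 mm from the board's centre line), anywhere from left to right
- offcut_mid: frame-moulding offcut, dark wood, 36 long (own x) x 30 wide (own y) x 14 high (8 mm slab with a 14 mm wide, 6 mm high rib along its middle), 15 to 35 g, loose on the board; origin at its middle, 7 mm above the board; lengthwise within 30 degrees of the board's own x. In the middle, between the pot and the corner sample, which bar the straight way to the tray: push it nearer or farther first
- offcut_far: frame-moulding offcut, dark wood, 36 long (own x) x 30 wide (own y) x 14 high (8 mm slab with a 14 mm wide, 6 mm high rib along its middle), 15 to 35 g, loose on the board; origin at its middle, 7 mm above the board; lengthwise within 30 degrees of the board's own x. Lies along the far side of the board (about 87 mm beyond the board's centre line), anywhere from left to right
- pot: small closed paint pot with a red lid, 42 across, 45 high, standing on the board's middle line, about 85 mm left or right of the centre; must stay; origin under its centre
- corner: L-shaped corner sample of the same dark moulding, two legs 50 long and 20 wide, 16 high, lying on the board's middle line, beyond the centre from the pot; must stay; origin under the middle of the 50 x 50 square around it

How it is judged:
By the outcome, as a careful person would: the job done as asked, in the order asked, and still so for the second after the job is handed in, with the robot touching nothing.
It also fails if it takes over 67 s, if anything falls off the work surface, if the arm or the gripper's body presses on something with over 40 N, if the wrist force passes 120 N, or if a joint passes its speed limit or range.

## Working session

There is one attempt and no reset: what is moved stays moved. The work goes in short steps, Python scripts to look and compute and a tool call to move; the robot and the scene stay as the last step left them, time stands still between calls to the robot, and variables do not carry over. Pictures are saved under pics/ and viewed, about 8 in all and at most 12, crops included, and the job is handed in when it is done.

Besides the shell and the picture viewer there is one more tool, called after "Request:" by a JSON object that holds its "op" and its "data". servo_tool: Moves the arm, as the interface text tells. Its arguments: {"type":"object","properties":{"steps":{"type":"array"},"newtons":{"type":"number"}},"required":["steps"]}

```bash
mkdir -p pics; cat > h.py <<'E'
import numpy as np, cv2
from workcell import bot, camera
def K(c):
    f=c['frame'].shape[0]/2/np.tan(np.radians(c['fovy'])/2)
    return np.array([[f,0,c['cx']],[0,f,c['cy']],[0,0,1.]])
def world(c,uv,z):
    R=cv2.Rodrigues(np.array(c['rvec'],float))[0];t=np.array(c['tvec'],float).ravel()
    o=-R.T@t; d=np.c_[np.array(uv,float),np.ones(len(uv))]@np.linalg.inv(K(c)).T@R
    return o+d*((z-o[2])/d[:,2])[:,None]
def pix(c,P):
    return cv2.projectPoints(np.array(P,float),np.array(c['rvec'],float),np.array(c['tvec'],float),K(c),None)[0][:,0]
E
python3 - <<'E'
from h import *
import pickle
c=camera('top'); pickle.dump(c,open('top0.pkl','wb'))
print({k:v for k,v in c.items() if k!='frame'}, bot.sense())
cv2.imwrite('pics/top0.png',c['frame'])
E
```

```text
{'fovy': 42.56021724451253, 'cx': 323.6649605461004, 'cy': 204.3749222505778, 'rvec': array([ 2.16990646, -2.11012538,  0.15505743]), 'tvec': array([-0.01346646,  0.59991294,  0.78163004])} {'clock': 0.05, 'joint_pos': array([-7.88372167e+01,  1.58459357e+01,  8.62904004e+01,  4.51088684e-04,
        7.79621360e+01, -6.93351174e+00]), 'dq': array([ 0.0046014 , -0.08915135,  0.00729189, -0.06329699,  0.01250584,
        0.00933164]), 'joint_torque': array([ 1.68262832e-03, -4.05831921e+01, -2.38048267e+01,  7.02969334e-02,
        2.94690393e-02, -3.75658612e-05]), 'ee_pos': array([ 0.17849063, -0.54603488,  0.20465504]), 'tool_rot': array([-1.79987675e+02,  9.76986909e-02, -7.19037889e+01]), 'wrist_force': array([ 0.55947076,  0.34586906, -0.10275727]), 'moment': array([ 0.00076147, -0.01431171, -0.00740349]), 'grip_width': 0.09360826160980569}
```

View pics/top0.png

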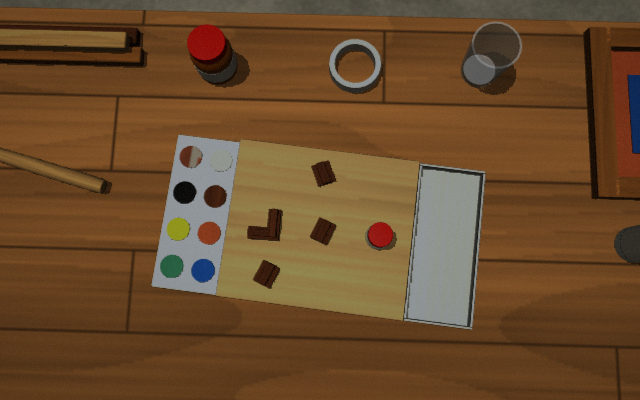

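The top view shows the tray at right (405–485, 165–328), the palette at left, and the pot at (380,236) towards the tray. The corner is at (267,226), and the offcuts are at (323,173), (323,231) and (266,274). I'll enlarge it to get corners.

```bash
python3 - <<'E'
from h import *
import pickle
c=pickle.load(open('top0.pkl','rb'))
cv2.imwrite('pics/top0c.png',cv2.resize(c['frame'][130:330,210:410],(800,800),interpolation=cv2.INTER_CUBIC)[:, :][0:800:1][:800])
im=cv2.imread('pics/top0c.png'); im=cv2.resize(c['frame'][135:330,212:450],None,fx=3,fy=3,interpolation=cv2.INTER_CUBIC); cv2.imwrite('pics/top0c.png',im); print(im.shape)
b=world(c,[[240,140],[420,161],[404,320],[217,296]],.036); print(b.round(4)); print(np.linalg.norm(b-np.roll(b,-1,0),axis=1))
print(world(c,[[323,173],[323,231],[266,274]],.05).round(4)); print(world(c,[[380,235]],.081),world(c,[[267,226]],.052),world(c,[[420,164],[485,171],[472,328],[405,321]],.024))
E
```

```text
(585, 714, 3)
[[ 0.7058  0.1454  0.036 ]
 [ 0.6782 -0.1533  0.036 ]
 [ 0.421  -0.1282  0.036 ]
 [ 0.4498  0.1684  0.036 ]]
[0.29999902 0.25841218 0.2980408  0.25703345]
[[0.6506 0.0058 0.05  ]
 [0.5565 0.0031 0.05  ]
 [0.4864 0.0906 0.05  ]]
[[ 0.54977167 -0.08424643  0.081     ]] [[0.56183748 0.0921931  0.052     ]] [[ 0.67595082 -0.15552156  0.024     ]
 [ 0.66695785 -0.26373361  0.024     ]
 [ 0.41079428 -0.23824295  0.024     ]
 [ 0.41865367 -0.13162487  0.024     ]]
```

View pics/top0c.png

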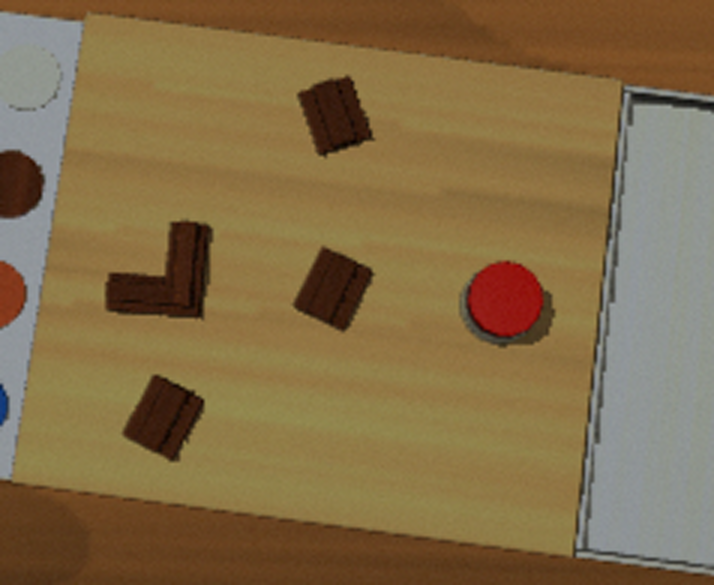

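```bash
cat >> h.py <<'E'
from scipy.spatial.transform import Rotation as Ro
C=np.array([.5637,.0081]); YAW=-5.3
a=np.radians(YAW); B=np.array([[np.cos(a),-np.sin(a)],[np.sin(a),np.cos(a)]])
def b2w(p): return C+B@np.array(p[:2])
def w2b(p): return (np.array(p)[...,:2]-C)@B
def go(bx,by,z,yaw_b=None):
    "tool-axis shift and turn from present pose to board-frame target, jaw axis at yaw_b from board x"
    s=bot.sense(); R=Ro.from_euler('xyz',s['tool_rot'],degrees=True)
    T=R if yaw_b is None else Ro.from_euler('xyz',[180,0,YAW+yaw_b],degrees=True)
    d=np.r_[b2w((bx,by)),z]-s['ee_pos']
    print('shift',R.inv().apply(d).round(4),'turn',(R.inv()*T).as_rotvec(degrees=True).round(2),'now b',w2b(s['ee_pos']).round(4),s['ee_pos'][2].round(4))
    return R
def axes():
    R=Ro.from_euler('xyz',bot.sense()['tool_rot'],degrees=True)
    print('board x in tool',R.inv().apply(np.r_[B[:,0],0]).round(4),'board y',R.inv().apply(np.r_[B[:,1],0]).round(4))
E
python3 - <<'E'
from h import *
for n,p in dict(far=(.6506,.0058),mid=(.5565,.0031),near=(.4864,.0906),pot=(.5498,-.0842),corner=(.5618,.0922)).items(): print(n,w2b(p).round(4))
go(.037,-.006,.12,-90)
E
```

```text
far [0.0867 0.0057]
mid [-0.0067 -0.0056]
near [-0.0846  0.075 ]
pot [-0.0053 -0.0932]
corner [-0.0097  0.0836]
shift [-0.3867 -0.5698  0.0854] turn [1.00e-02 1.00e-01 2.34e+01] now b [-0.3324 -0.5873] 0.2047
```

Request:
{"op": "servo_tool", "data": {"steps": [[-0.013,-0.019,0,0,0,2.3,0.15],[-0.039,-0.057,0,0,0,4.7,0.15],[-0.065,-0.095,0,0,0,7,0.15],[-0.091,-0.133,0,0,0,9.4,0.15],[-0.117,-0.171,0,0,0,11.7,0.15],[-0.143,-0.209,0,0,0,14,0.15],[-0.169,-0.247,0,0,0,16.4,0.15],[-0.195,-0.285,0,0,0,18.7,0.15],[-0.221,-0.323,0,0,0,21,0.15],[-0.247,-0.361,0,0,0,23.4,0.15]], "newtons": 20}}

```text
clock: 1.05
ee_pos: [0.4456, -0.1978, 0.2051]
tool_rot: [180.0, 0.0, -95.4]
wrist_force: [-0.6, -0.9, -0.1]
grip_width: 0.0173
```

```bash
python3 - <<'E'
from h import *
go(.037,-.006,.12,-90); print(bot.sense()['grip_width'])
E
```

```text
shift [-0.2102 -0.1353  0.0851] turn [ 0.03  0.01 -0.11] now b [-0.0986 -0.216 ] 0.2051
0.017347438806700918
```

Request:
{"op": "servo_tool", "data": {"steps": [[-0.037,-0.024,0,0,0,0,0.15],[-0.074,-0.048,0,0,0,0,0.15],[-0.11,-0.072,0.01,0,0,0,0.15],[-0.147,-0.095,0.025,0,0,0,0.15],[-0.18,-0.116,0.045,0,0,0,0.15],[-0.2,-0.129,0.065,0,0,0,0.15],[-0.21,-0.135,0.085,0,0,0,0.15],[-0.21,-0.135,0.085,0,0,0,0.15],[-0.21,-0.135,0.085,0,0,0,0.15],[-0.21,-0.135,0.085,0,0,0,0.15]]}}

```text
clock: 2.05
ee_pos: [0.599, -0.0039, 0.1215]
tool_rot: [-179.9, -0.0, -95.3]
wrist_force: [-0.5, 0.0, -0.3]
grip_width: 0.0142
```

```bash
python3 - <<'E'
from h import *
go(.037,-.006,.041,-90); axes(); print(bot.sense()['grip_width'])
c=camera('side'); cv2.imwrite('pics/side1.png',c['frame'])
E
```

```text
shift [-0.0027 -0.0006  0.0805] turn [-0.07 -0.03 -0.05] now b [ 0.0363 -0.0087] 0.1215
board x in tool [-8.0e-04 -1.0e+00  1.3e-03] board y [-1.e+00  8.e-04 -5.e-04]
0.01423790268646763
```

View pics/side1.png

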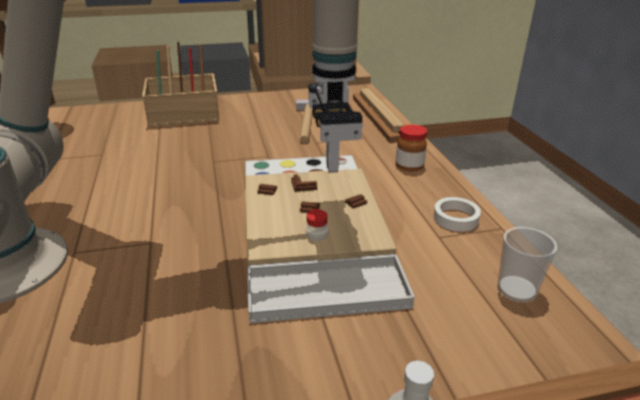

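The side view shows the fingers hanging between the mid and far offcuts, with the tray in front at (330,285). Next I'll descend and pull the mid piece toward the robot.

Request:
{"op": "servo_tool", "data": {"steps": [[-0.001,0,0.02,0,0,0,0.15],[-0.001,0,0.045,0,0,0,0.15],[-0.001,0,0.065,0,0,0,0.15],[-0.001,0,0.078,0,0,0,0.15],[-0.001,0,0.078,0,0,0,0.15],[-0.001,0,0.078,0,0,0,0.15],[-0.001,0.004,0.078,0,0,0,0.15],[-0.001,0.008,0.078,0,0,0,0.15],[-0.001,0.013,0.078,0,0,0,0.15],[-0.001,0.018,0.078,0,0,0,0.15]]}}

```text
clock: 3.1
ee_pos: [0.581, -0.0004, 0.043]
tool_rot: [-179.9, -0.0, -95.3]
wrist_force: [1.1, 0.1, 0.6]
grip_width: 0.0142
```

```bash
python3 - <<'E'
from h import *
go(-.034,-.006,.041,-90); print(bot.sense()['wrist_force'])
E
```

```text
shift [-0.0008  0.052   0.002 ] turn [-0.08 -0.   -0.01] now b [ 0.018  -0.0068] 0.043
[1.0716883 0.1440733 0.5671505]
```

Request:
{"op": "servo_tool", "data": {"steps": [[0,0.006,0.001,0,0,0,0.15],[0,0.012,0.001,0,0,0,0.15],[0,0.018,0.001,0,0,0,0.15],[0,0.024,0.001,0,0,0,0.15],[0,0.03,0.001,0,0,0,0.15],[0,0.036,0.001,0,0,0,0.15],[0,0.041,0.001,0,0,0,0.15],[0,0.046,0.001,0,0,0,0.15],[0,0.05,0.001,0,0,0,0.15],[0,0.052,0.001,0,0,0,0.15]]}}

```text
clock: 4.1
ee_pos: [0.5287, 0.0044, 0.0415]
tool_rot: [180.0, -0.0, -95.3]
wrist_force: [-0.5, -0.2, -1.2]
grip_width: 0.0143
```

Request:
{"op": "servo_tool", "data": {"steps": [[0,-0.006,0,0,0,0,0.15],[0,-0.012,-0.02,0,0,0,0.15],[0,-0.012,-0.05,0,0,0,0.15],[0,-0.012,-0.05,0,0,-8.5,0.15],[0,-0.012,-0.05,0,0,-17,0.15],[0,-0.012,-0.05,0,0,-25.5,0.15],[0,-0.012,-0.05,0,0,-34,0.15],[0,-0.012,-0.05,0,0,-42.5,0.15],[0,-0.012,-0.05,0,0,-51,0.15],[0,-0.012,-0.05,0,0,-59.5,0.15]]}}

```text
clock: 5.1
ee_pos: [0.5419, 0.0032, 0.0914]
tool_rot: [-180.0, -0.0, -35.5]
wrist_force: [0.2, 0.9, -0.9]
grip_width: 0.014
```

```bash
python3 - <<'E'
from h import *
go(-.06,.04,.1,0); print(bot.sense()['wrist_force'])
c=camera('top'); cv2.imwrite('pics/top1.png',cv2.resize(c['frame'][135:330,212:450],None,fx=3,fy=3,interpolation=cv2.INTER_CUBIC))
E
```

```text
shift [-0.0571 -0.0211 -0.0086] turn [-0.000e+00 -2.000e-02 -3.016e+01] now b [-0.0213 -0.0069] 0.0914
[ 0.19956461  0.94312936 -0.85668767]
```

View pics/top1.png

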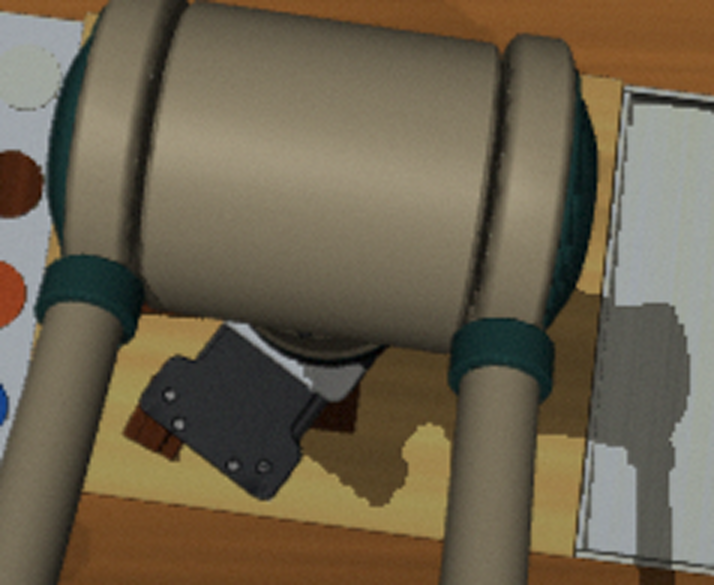

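The arm hides most of the view. The mid piece's near-right corner shows at crop (357,432), which is pixel (331,279), and its right edge looks roughly square to the board.

```bash
python3 - <<'E'
from h import *
c=camera('top'); print(w2b(world(c,[[331,279]],.044)))
c=camera('wrist'); print(c['fovy'],c['cx'],c['cy']); cv2.imwrite('pics/w1.png',c['frame'])
E
```

```text
[[-0.08001705 -0.02723597]]
65.70646984690485 318.1183659803733 200.50820785045806
```

View pics/w1.png

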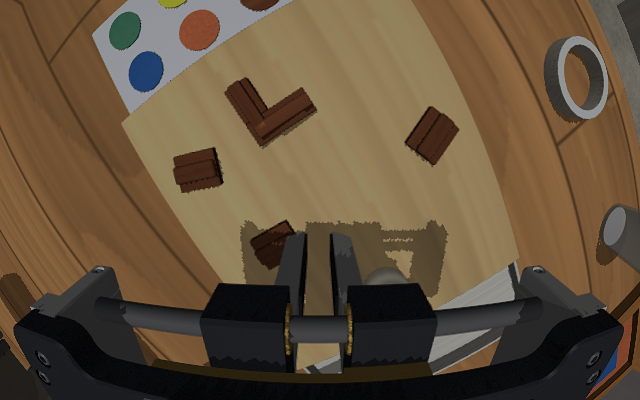

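The wrist view shows the near (198,170), mid (272,243) and far (432,135) offcuts and the corner, all undisturbed. The mid piece is centred at about (-0.062, -0.010) in the board frame. Next I'll position for its sweep.

Request:
{"op": "servo_tool", "data": {"steps": [[-0.019,-0.007,0,0,0,-7.5,0.15],[-0.038,-0.014,0,0,0,-15,0.15],[-0.056,-0.021,0,0,0,-22.6,0.15],[-0.056,-0.021,0,0,0,-30.1,0.15],[-0.056,-0.021,0,0,0,-30.1,0.15],[-0.056,-0.021,0,0,0,-30.1,0.15],[-0.056,-0.021,0.015,0,0,-30.1,0.15],[-0.056,-0.021,0.035,0,0,-30.1,0.15],[-0.056,-0.021,0.05,0,0,-30.1,0.15],[-0.056,-0.021,0.05,0,0,-30.1,0.15]]}}

```text
clock: 6.25
ee_pos: [0.5068, 0.0527, 0.0397]
tool_rot: [180.0, 0.2, -5.9]
wrist_force: [-0.6, -0.1, -0.8]
grip_width: 0.0141
```

```bash
python3 - <<'E'
from h import *
go(-.062,-.18,.0415,0); print(bot.sense()['wrist_force']); axes()
E
```

```text
shift [ 0.0011  0.2191 -0.0017] turn [ 0.02  0.23 -0.61] now b [-0.0608  0.0391] 0.0397
[-0.56483386 -0.0761175  -0.84700242]
board x in tool [ 0.9999 -0.0106 -0.0041] board y [-1.060e-02 -9.999e-01 -4.000e-04]
```

Request:
{"op": "servo_tool", "data": {"steps": [[0,0.008,-0.001,0,0,0,0.15],[0,0.018,-0.001,0,0,0,0.15],[0,0.028,-0.001,0,0,0,0.15],[0,0.04,-0.001,0,0,0,0.15],[0,0.052,-0.001,0,0,0,0.15],[0,0.064,-0.001,0,0,0,0.15],[0,0.076,-0.001,0,0,0,0.15],[0,0.088,-0.001,0,0,0,0.15],[0,0.1,-0.001,0,0,0,0.15],[0,0.112,-0.001,0,0,0,0.15]]}}

```text
clock: 7.25
ee_pos: [0.4968, -0.0594, 0.0424]
tool_rot: [180.0, 0.0, -5.7]
wrist_force: [0.1, 0.3, 0.6]
grip_width: 0.0141
```

```bash
python3 - <<'E'
from h import *
go(-.063,-.182,.0415,0); print(bot.sense()['wrist_force'])
c=camera('top'); cv2.imwrite('pics/top2.png',c['frame'])
c=camera('side'); cv2.imwrite('pics/side2.png',cv2.resize(c['frame'][140:330,220:430],None,fx=3,fy=3))
E
```

```text
shift [-0.0018  0.1086  0.0009] turn [ 0.    0.   -0.41] now b [-0.0604 -0.0734] 0.0424
[0.09913701 0.30448049 0.58139265]
```

View pics/side2.png

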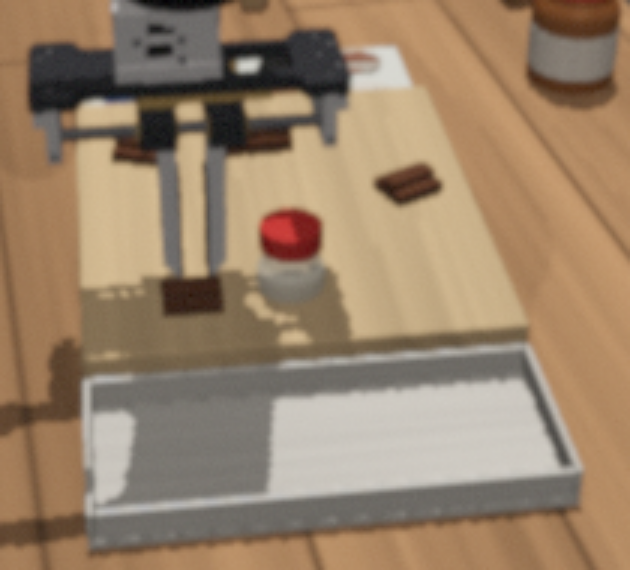

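The mid piece sits squarely ahead of both fingertips at crop (193,296), clear of the pot at (290,255). Continuing the sweep over the edge.

Request:
{"op": "servo_tool", "data": {"steps": [[0,0.011,0,0,0,0,0.15],[-0.001,0.022,0,0,0,0,0.15],[-0.001,0.033,0,0,0,0,0.15],[-0.001,0.044,0,0,0,0,0.15],[-0.001,0.055,0,0,0,0,0.15],[-0.001,0.066,0,0,0,0,0.15],[-0.001,0.077,0,0,0,0,0.15],[-0.001,0.088,0,0,0,0,0.15],[-0.001,0.099,0,0,0,0,0.15],[-0.001,0.108,0,0,0,0,0.15]]}}

```text
clock: 8.35
ee_pos: [0.4851, -0.1668, 0.0425]
tool_rot: [180.0, -0.0, -5.7]
wrist_force: [0.1, 0.4, -0.1]
grip_width: 0.0141
```

```bash
python3 - <<'E'
from h import *
go(-.085,.122,.12,0); print(bot.sense()['wrist_force'])
E
```

```text
shift [-0.0251 -0.3032 -0.0776] turn [ 0.01 -0.   -0.42] now b [-0.0621 -0.1814] 0.0425
[ 0.12848496  0.43498772 -0.09487966]
```

Now I'll rise and move to the left of the near piece.

Request:
{"op": "servo_tool", "data": {"steps": [[0,0,-0.03,0,0,0,0.15],[0,0,-0.07,0,0,0,0.15],[-0.004,-0.03,-0.078,0,0,0,0.15],[-0.008,-0.075,-0.078,0,0,0,0.15],[-0.012,-0.12,-0.078,0,0,0,0.15],[-0.016,-0.165,-0.078,0,0,0,0.15],[-0.02,-0.21,-0.078,0,0,0,0.15],[-0.023,-0.255,-0.078,0,0,-0.4,0.15],[-0.025,-0.29,-0.078,0,0,-0.4,0.15],[-0.025,-0.303,-0.078,0,0,-0.4,0.15]]}}

```text
clock: 9.35
ee_pos: [0.4903, 0.1409, 0.1205]
tool_rot: [-180.0, -0.0, -5.1]
wrist_force: [-0.1, -1.1, 0.2]
grip_width: 0.0144
```

Request:
{"op": "servo_tool", "data": {"steps": [[0,0,0,0,0,0,0.15],[0,0,0,0,0,0,0.15],[0,0,0.02,0,0,0,0.15],[0,0,0.04,0,0,0,0.15],[0,0,0.06,0,0,0,0.15],[0,0,0.072,0,0,0,0.15],[0,0,0.078,0,0,0,0.15],[0,0,0.078,0,0,0,0.15],[0,0,0.078,0,0,0,0.15],[0,0,0.078,0,0,0,0.15]]}}

```text
clock: 10.35
ee_pos: [0.4912, 0.1382, 0.0433]
tool_rot: [-180.0, -0.1, -5.3]
wrist_force: [0.3, -0.7, 0.1]
grip_width: 0.0139
```

```bash
python3 - <<'E'
from h import *
go(-.085,-.18,.042,0); print(bot.sense()['wrist_force']); axes()
c=camera('side'); cv2.imwrite('pics/side3.png',cv2.resize(c['frame'][140:330,220:430],None,fx=3,fy=3))
E
```

```text
shift [-0.0008  0.3029  0.0012] turn [-0.02 -0.1  -0.01] now b [-0.0842  0.1229] 0.0433
[ 0.27499161 -0.65126678  0.1356042 ]
board x in tool [ 1.0e+00 -3.0e-04  1.8e-03] board y [-3.e-04 -1.e+00  3.e-04]
```

View pics/side3.png

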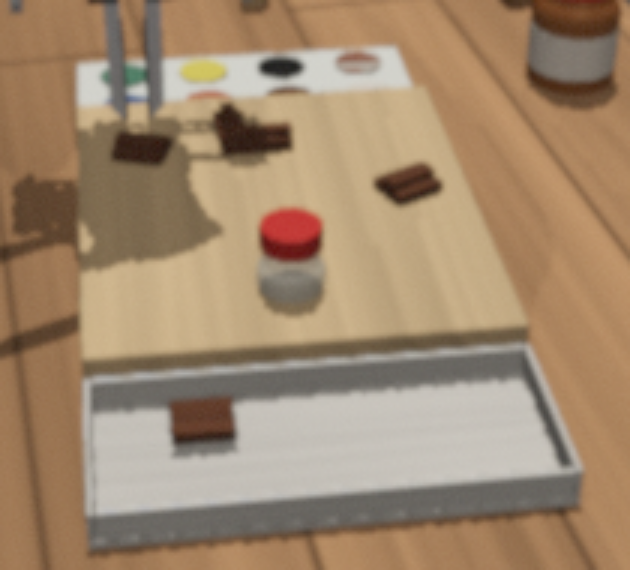

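The mid piece lies flat in the tray at crop (203,420). The fingers are in place behind the near piece at (142,148). Sweeping it now.

Request:
{"op": "servo_tool", "data": {"steps": [[0,0.01,0.001,0,0,0,0.15],[0,0.02,0.001,0,0,0,0.15],[-0.001,0.032,0.001,0,0,0,0.15],[-0.001,0.045,0.001,0,0,0,0.15],[-0.001,0.06,0.001,0,0,0,0.15],[-0.001,0.075,0.001,0,0,0,0.15],[-0.001,0.09,0.001,0,0,0,0.15],[-0.001,0.105,0.001,0,0,0,0.15],[-0.001,0.12,0.001,0,0,0,0.15],[-0.001,0.135,0.001,0,0,0,0.15]]}}

```text
clock: 11.4
ee_pos: [0.4766, 0.0024, 0.0415]
tool_rot: [180.0, -0.0, -5.3]
wrist_force: [-0.6, 1.2, -0.1]
grip_width: 0.0139
```

```bash
python3 - <<'E'
from h import *
go(-.085,-.185,.042,0); print(bot.sense()['wrist_force'])
E
```

```text
shift [ 0.0014  0.1712 -0.0005] turn [ 0.01 -0.   -0.05] now b [-0.0862 -0.0138] 0.0415
[-0.60916902  1.18372584 -0.11763227]
```

Request:
{"op": "servo_tool", "data": {"steps": [[0,0.011,0,0,0,0,0.15],[0,0.022,0,0,0,0,0.15],[0,0.033,0,0,0,0,0.15],[0,0.044,0,0,0,0,0.15],[0,0.055,0,0,0,0,0.15],[0,0.066,0,0,0,0,0.15],[0,0.077,0,0,0,0,0.15],[0,0.088,0,0,0,0,0.15],[0,0.099,0,0,0,0,0.15],[0,0.11,0,0,0,0,0.15]]}}

```text
clock: 12.4
ee_pos: [0.4667, -0.1065, 0.0414]
tool_rot: [180.0, 0.0, -5.3]
wrist_force: [-0.1, 1.3, -0.0]
grip_width: 0.0144
```

Request:
{"op": "servo_tool", "data": {"steps": [[0,0.011,0,0,0,0,0.15],[0,0.022,0,0,0,0,0.15],[0,0.033,0,0,0,0,0.15],[0,0.044,0,0,0,0,0.15],[0,0.055,0,0,0,0,0.15],[0,0.064,0,0,0,0,0.15],[0,0.064,0,0,0,0,0.15],[0,0.064,-0.03,0,0,0,0.15],[0,0.064,-0.07,0,0,0,0.15],[0,0.064,-0.08,0,0,0,0.15]]}}

```text
clock: 13.4
ee_pos: [0.4632, -0.1702, 0.125]
tool_rot: [179.9, -0.4, -5.3]
wrist_force: [0.4, 0.3, 0.0]
grip_width: 0.0142
```

```bash
python3 - <<'E'
from h import *
go(.087,.05,.12,0); print(bot.sense()['wrist_force'])
E
```

```text
shift [ 0.1706 -0.2369  0.0055] turn [ 0.14 -0.36  0.01] now b [-0.0836 -0.1869] 0.125
[0.39233024 0.31310172 0.01956434]
```

Request:
{"op": "servo_tool", "data": {"steps": [[0.017,-0.024,0,0,0,0,0.15],[0.045,-0.062,0,0,0,0,0.15],[0.073,-0.1,0,0,0,0,0.15],[0.101,-0.138,0,0,0,0,0.15],[0.129,-0.176,0,0,0,0,0.15],[0.15,-0.207,0,0,0,0,0.15],[0.165,-0.23,0,0,0,0,0.15],[0.17,-0.237,0,0,0,0,0.15],[0.17,-0.237,0,0,0,0,0.15],[0.17,-0.237,0,0,0,0,0.15]]}}

```text
clock: 14.4
ee_pos: [0.6508, 0.05, 0.1209]
tool_rot: [179.9, 0.1, -5.3]
wrist_force: [-0.9, 0.5, 0.3]
grip_width: 0.0143
```

```bash
python3 - <<'E'
from h import *
go(.088,.05,.042,0)
c=camera('side'); cv2.imwrite('pics/side4.png',cv2.resize(c['frame'][140:330,220:430],None,fx=3,fy=3))
E
```

```text
shift [ 0.0053 -0.0003  0.0789] turn [ 0.06  0.11 -0.02] now b [0.0829 0.0498] 0.1209
```

View pics/side4.png

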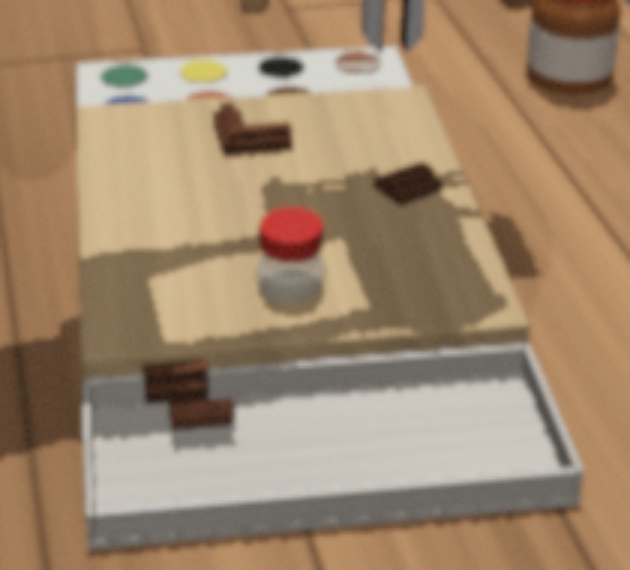

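The near piece is caught leaning on the mid piece and the tray's inner wall at crop (177,381), so I'll fix it after the far piece. Descending behind the far piece.

Request:
{"op": "servo_tool", "data": {"steps": [[0.004,0,0.02,0,0,0,0.15],[0.004,0,0.045,0,0,0,0.15],[0.004,0,0.065,0,0,0,0.15],[0.004,0,0.078,0,0,0,0.15],[0.004,0,0.078,0,0,0,0.15],[0.004,0.008,0.078,0,0,0,0.15],[0.004,0.016,0.078,0,0,0,0.15],[0.004,0.025,0.078,0,0,0,0.15],[0.004,0.035,0.078,0,0,0,0.15],[0.004,0.046,0.078,0,0,0,0.15]]}}

```text
clock: 15.45
ee_pos: [0.6523, 0.0042, 0.0443]
tool_rot: [-180.0, -0.1, -5.3]
wrist_force: [0.1, 2.6, 3.8]
grip_width: 0.0141
```

```bash
python3 - <<'E'
from h import *
go(.088,-.185,.042,0)
E
```

```text
shift [-0.0005  0.1893  0.0021] turn [-0.05 -0.09 -0.04] now b [0.0886 0.0043] 0.0443
```

The 3.8 N upward force at z=44.3 mm suggests the tips rode onto the slab before the descent settled. I'll back off, lower and look.

Request:
{"op": "servo_tool", "data": {"steps": [[0,0,-0.01,0,0,0,0.15],[0,0,-0.02,0,0,0,0.15],[0,-0.02,-0.02,0,0,0,0.15],[0,-0.045,-0.02,0,0,0,0.15],[0,-0.045,-0.02,0,0,0,0.15],[0,-0.045,-0.01,0,0,0,0.15],[0,-0.045,0,0,0,0,0.15],[0,-0.045,0,0,0,0,0.15],[0,-0.045,0,0,0,0,0.15],[0,-0.045,0,0,0,0,0.15]]}}

```text
clock: 16.45
ee_pos: [0.6561, 0.049, 0.0434]
tool_rot: [180.0, 0.0, -5.3]
wrist_force: [0.0, -0.5, 0.2]
grip_width: 0.0144
```

```bash
python3 - <<'E'
from h import *
go(.088,-.185,.042,0);print(bot.sense()['wrist_force'])
c=camera('side'); a=cv2.resize(c['frame'][170:290,265:420],None,fx=4,fy=4,interpolation=cv2.INTER_CUBIC)
cv2.imwrite('pics/side5.png',a)
E
```

```text
shift [-0.      0.2343  0.0014] turn [ 0.01  0.   -0.04] now b [0.0882 0.0493] 0.0434
[ 0.01378222 -0.54707246  0.23063124]
```

View pics/side5.png

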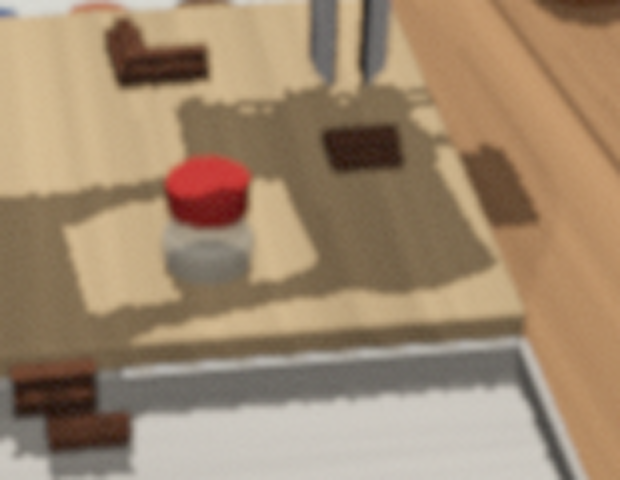

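The far piece is square in front of the fingertips at crop (362,148), with a clear gap. I'll lower 2.5 mm and sweep.

Request:
{"op": "servo_tool", "data": {"steps": [[0,0,0.0025,0,0,0,0.15],[0,0,0.0025,0,0,0,0.15],[0,0.01,0.0025,0,0,0,0.15],[0,0.02,0.0025,0,0,0,0.15],[0,0.032,0.0025,0,0,0,0.15],[0,0.044,0.0025,0,0,0,0.15],[0,0.056,0.0025,0,0,0,0.15],[0,0.068,0.0025,0,0,0,0.15],[0,0.08,0.0025,0,0,0,0.15],[0,0.092,0.0025,0,0,0,0.15]]}}

```text
clock: 17.5
ee_pos: [0.6474, -0.0431, 0.041]
tool_rot: [-180.0, -0.0, -5.3]
wrist_force: [0.0, 0.0, -0.5]
grip_width: 0.0142
```

```bash
python3 - <<'E'
from h import *
go(.088,-.185,.041,0);print(bot.sense()['wrist_force'])
E
```

```text
shift [0.     0.1417 0.    ] turn [-0.   -0.01 -0.02] now b [ 0.0881 -0.0433] 0.041
[ 0.04956327  0.04002888 -0.49865004]
```

Request:
{"op": "servo_tool", "data": {"steps": [[0,0.012,0,0,0,0,0.15],[0,0.024,0,0,0,0,0.15],[0,0.036,0,0,0,0,0.15],[0,0.048,0,0,0,0,0.15],[0,0.06,0,0,0,0,0.15],[0,0.072,0,0,0,0,0.15],[0,0.084,0,0,0,0,0.15],[0,0.098,0,0,0,0,0.15],[0,0.112,0,0,0,0,0.15],[0,0.128,0,0,0,0,0.15]]}}

```text
clock: 18.5
ee_pos: [0.6354, -0.1707, 0.0409]
tool_rot: [180.0, 0.0, -5.3]
wrist_force: [0.2, 0.0, 1.1]
grip_width: 0.0139
```

Request:
{"op": "servo_tool", "data": {"steps": [[0,0.012,0,0,0,0,0.15],[0,0.02,0,0,0,0,0.15],[0,0.02,0,0,0,0,0.15],[0,0.02,-0.03,0,0,0,0.15],[0,0.02,-0.07,0,0,0,0.15],[0,0.02,-0.09,0,0,0,0.15],[0,0.02,-0.09,0,0,0,0.15],[0,0.02,-0.09,0,0,0,0.15],[0,0.02,-0.09,0,0,0,0.15],[0,0.02,-0.09,0,0,0,0.15]]}}

```text
clock: 19.5
ee_pos: [0.6327, -0.1888, 0.129]
tool_rot: [-179.9, 0.2, -5.3]
wrist_force: [-0.8, 0.0, 1.0]
grip_width: 0.0142
```

```bash
python3 - <<'E'
from h import *
go(-.075,-.14,.041,0)
c=camera('side'); a=cv2.resize(c['frame'][235:325,235:425],None,fx=4,fy=4,interpolation=cv2.INTER_CUBIC)
t=camera('top'); b=cv2.resize(t['frame'][300-60:335,380:500],None,fx=2,fy=2,interpolation=cv2.INTER_CUBIC)
o=np.zeros((a.shape[0]+b.shape[0],a.shape[1],3),np.uint8); o[:a.shape[0]]=a; o[a.shape[0]:,:b.shape[1]]=b; print(a.shape,b.shape)
cv2.imwrite('pics/v6.png',o)
E
```

```text
shift [-0.1616 -0.0496  0.0886] turn [-0.06  0.19  0.  ] now b [ 0.0869 -0.1897] 0.129
(360, 760, 3) (190, 240, 3)
```

View pics/v6.png

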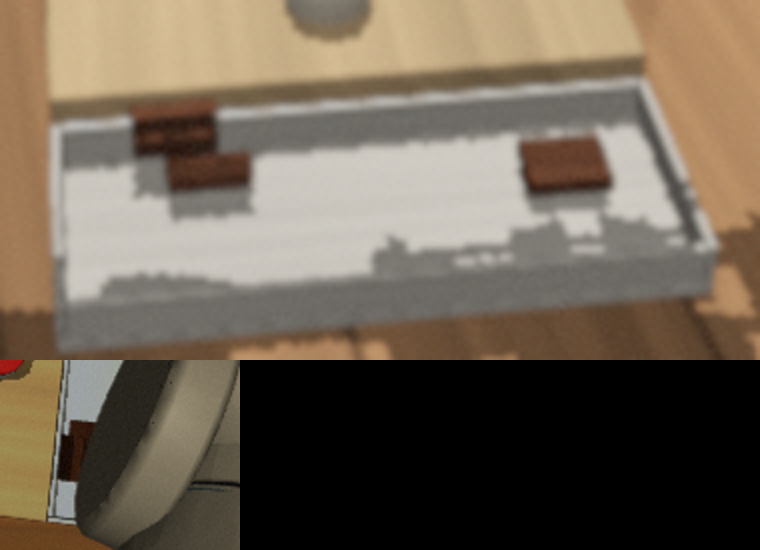

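The far piece is flat in the tray at (565,163). The near piece still leans at (175,130), so I'll clear the arm away and get a good zoomed view.

Request:
{"op": "servo_tool", "data": {"steps": [[0,-0.03,0,0,0,0,0.15],[0,-0.07,0,0,0,0,0.15],[0,-0.11,0,0,0,0,0.15],[0,-0.15,0,0,0,0,0.15],[0,-0.19,0,0,0,0,0.15],[0,-0.23,0,0,0,0,0.15],[0,-0.26,0,0,0,0,0.15],[0,-0.27,0,0,0,0,0.15],[0,-0.27,0,0,0,0,0],[0,-0.27,0,0,0,0,0]]}}

```text
clock: 20.6
ee_pos: [0.6586, 0.0782, 0.1306]
tool_rot: [179.9, 0.0, -5.3]
wrist_force: [0.4, 0.1, 0.3]
grip_width: 0.0021
```

```bash
python3 - <<'E'
from h import *
import pickle
go(-.075,-.14,.041,0)
c=camera('side'); t=camera('top'); pickle.dump((c,t),open('v7.pkl','wb'))
a=cv2.resize(c['frame'][250:300,240:320],None,fx=7,fy=7,interpolation=cv2.INTER_CUBIC)
b=cv2.resize(t['frame'][265:330,395:480],None,fx=6,fy=6,interpolation=cv2.INTER_CUBIC)[:250*2]
o=np.zeros((600,800,3),np.uint8)
a=cv2.resize(c['frame'][250:300,240:300],None,fx=6,fy=6,interpolation=cv2.INTER_CUBIC); b=cv2.resize(t['frame'][255:330,400:473],None,fx=6,fy=6,interpolation=cv2.INTER_CUBIC)
o[:a.shape[0],:a.shape[1]]=a; o[:b.shape[0],362:362+438]=b
cv2.imwrite('pics/v7.png',o)
print(pix(c,[np.r_[b2w(p),z] for p in [(-.063,-.15)] for z in (.024,.036)]))
E
```

```text
shift [-0.1629  0.2185  0.09  ] turn [ 0.07  0.03 -0.02] now b [0.088  0.0786] 0.1306
[[286.32268385 261.72753962]
 [286.13399354 256.16298554]]
```

View pics/v7.png

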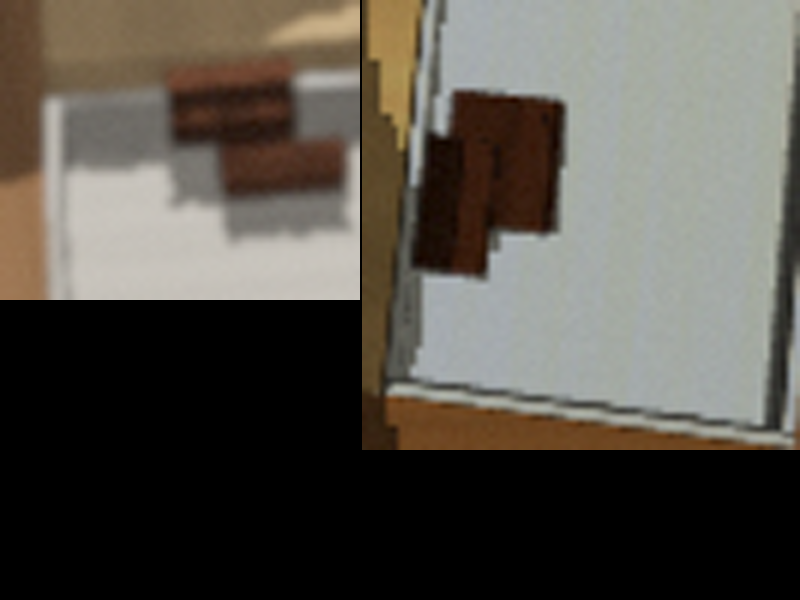

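The mid piece lies upside down at crop x 455–565, y 92–232. The near piece leans between the tray wall and the mid piece at x 412–492, y 135–275. Pushing mid along +x in the tray should let near drop flat.

```bash
python3 - <<'E'
from h import *
import pickle
c,t=pickle.load(open('v7.pkl','rb'))
q=lambda x,y:[400+(x-362)/6,255+y/6]
print('mid bottom-plane top z.018',w2b(world(t,[q(455,92),q(565,103),q(555,232),q(450,225)],.018)).round(4))
print('near lower edge z.01',w2b(world(t,[q(488,278),q(494,150)],.01)).round(4))
print('near upper edge z.03',w2b(world(t,[q(412,270),q(425,135)],.03)).round(4))
print('tray corner z.024',w2b(world(t,[q(395,383),q(795,440)],.024)).round(4))
E
```

```text
mid bottom-plane top z.018 [[-0.0493 -0.1626]
 [-0.0487 -0.1926]
 [-0.0834 -0.1929]
 [-0.085  -0.1646]]
near lower edge z.01 [[-0.0979 -0.1776]
 [-0.0634 -0.1761]]
near upper edge z.03 [[-0.098  -0.1537]
 [-0.0622 -0.1537]]
tray corner z.024 [[-0.1281 -0.153 ]
 [-0.13   -0.2597]]
```

Request:
{"op": "servo_tool", "data": {"steps": [[-0.015,0.02,0,0,0,0,0],[-0.04,0.055,0,0,0,0,0],[-0.065,0.09,0,0,0,0,0],[-0.09,0.125,0,0,0,0,0],[-0.115,0.16,0,0,0,0,0],[-0.14,0.195,0,0,0,0,0],[-0.165,0.23,0,0,0,0,0],[-0.185,0.257,0,0,0,0,0],[-0.194,0.269,0,0,0,0,0],[-0.194,0.269,0,0,0,0,0]]}}

```text
clock: 21.7
ee_pos: [0.4389, -0.1728, 0.1313]
tool_rot: [180.0, 0.0, -5.6]
wrist_force: [0.2, 0.8, -0.5]
grip_width: 0.0006
```

Request:
{"op": "servo_tool", "data": {"steps": [[0,0,0,0,0,0,0],[0,0,0,0,0,0,0],[0,0,0,0,0,0,0],[0,0,0.02,0,0,0,0],[0,0,0.04,0,0,0,0],[0,0,0.055,0,0,0,0],[0,0,0.06,0,0,0,0],[0,0,0.06,0,0,0,0],[0,0,0.06,0,0,0,0],[0,0,0.06,0,0,0,0]]}}

```text
clock: 22.7
ee_pos: [0.4415, -0.1707, 0.0717]
tool_rot: [180.0, -0.1, -5.3]
wrist_force: [0.2, 0.5, -0.4]
grip_width: 0.0004
```

```bash
python3 - <<'E'
from h import *
go(-.106,-.190,.011,0);print(bot.sense()['wrist_force'],bot.sense()['grip_width'])
E
```

```text
shift [-0.0009  0.0006  0.0607] turn [ 0.04 -0.09  0.01] now b [-0.1052 -0.1893] 0.0717
[ 0.15383461  0.50522504 -0.4206971 ] 0.00037734151593234275
```

Request:
{"op": "servo_tool", "data": {"steps": [[-0.001,0.001,0.01,0,0,0,0],[-0.001,0.001,0.025,0,0,0,0],[-0.001,0.001,0.04,0,0,0,0],[-0.001,0.001,0.05,0,0,0,0],[-0.001,0.001,0.058,0,0,0,0],[-0.001,0.001,0.06,0,0,0,0],[-0.001,0.001,0.06,0,0,0,0],[-0.001,0.001,0.06,0,0,0,0],[-0.001,0.001,0.06,0,0,0,0],[-0.001,0.001,0.06,0,0,0,0]]}}

```text
clock: 23.7
ee_pos: [0.4399, -0.1715, 0.0114]
tool_rot: [180.0, -0.1, -5.3]
wrist_force: [-0.7, -0.3, -0.4]
grip_width: 0.0007
```

```bash
python3 - <<'E'
from h import *
go(-.04,-.190,.011,0);print(bot.sense()['wrist_force'])
E
```

```text
shift [ 0.0667 -0.0003  0.0004] turn [ 0.03 -0.05 -0.  ] now b [-0.1067 -0.1903] 0.0114
[-0.68427141 -0.31377515 -0.41790877]
```

Request:
{"op": "servo_tool", "data": {"steps": [[0.006,0,0,0,0,0,0],[0.013,0,0,0,0,0,0],[0.021,0,0,0,0,0,0],[0.029,0,0,0,0,0,0],[0.037,0,0,0,0,0,0],[0.045,0,0,0,0,0,0],[0.053,0,0,0,0,0,0],[0.061,0,0,0,0,0,0],[0.069,0,0,0,0,0,0],[0.075,0,0,0,0,0,0]]}}

```text
clock: 24.7
ee_pos: [0.5181, -0.1877, 0.0133]
tool_rot: [179.1, -0.5, -5.1]
wrist_force: [-1.2, -19.3, 5.8]
grip_width: 0.0003
```

Request:
{"op": "servo_tool", "data": {"steps": [[0,0,0,0,0,0,0],[-0.004,0,0,0,0,0,0],[-0.004,0,-0.03,0,0,0,0],[-0.004,0,-0.07,0,0,0,0],[-0.004,0,-0.115,0,0,0,0],[0,-0.05,-0.12,0,0,0,0],[0.02,-0.095,-0.12,0,0,0,0],[0.05,-0.14,-0.12,0,0,0,0],[0.08,-0.18,-0.12,0,0,0,0],[0.12,-0.21,-0.12,0,0,0,0]]}}

```text
clock: 25.7
ee_pos: [0.6508, 0.021, 0.1313]
tool_rot: [-179.9, -0.0, -5.2]
wrist_force: [1.4, -0.6, 1.1]
grip_width: 0.0007
```

Request:
{"op": "servo_tool", "data": {"steps": [[0,-0.03,0,0,0,0,0],[0,-0.06,0,0,0,0,0],[0,-0.06,0,0,0,0,0],[0,-0.06,0,0,0,0,0],[0,-0.06,0,0,0,0,0],[0,-0.06,0,0,0,0,0],[0,-0.06,0,0,0,0,0],[0,-0.06,0,0,0,0,0],[0,-0.06,0,0,0,0,0],[0,-0.06,0,0,0,0,0]]}}

```text
clock: 26.7
ee_pos: [0.6554, 0.077, 0.131]
tool_rot: [180.0, -0.0, -5.3]
wrist_force: [0.3, 0.2, -0.5]
grip_width: 0.0002
```

```bash
python3 - <<'E'
from h import *
import pickle
go(-.075,-.14,.041,0)
c=camera('side'); t=camera('top'); pickle.dump((c,t),open('v8.pkl','wb'))
a=cv2.resize(c['frame'][150:325,235:425],None,fx=2.2,fy=2.2,interpolation=cv2.INTER_CUBIC)
b=cv2.resize(t['frame'][150:335,380:490],None,fx=3.2,fy=3.2,interpolation=cv2.INTER_CUBIC)
o=np.zeros((600,800,3),np.uint8)
o[:a.shape[0],:a.shape[1]]=a; o[:b.shape[0],430:430+b.shape[1]]=b[:,:370]
cv2.imwrite('pics/v8.png',o)
# blob of dark brown in tray area, top view
h=t['frame'].astype(int); P=[np.r_[b2w(p),.024] for p in [(-.13,-.15),(.13,-.15),(.13,-.262),(-.13,-.262)]]
m=np.zeros(h.shape[:2],np.uint8); cv2.fillPoly(m,[pix(t,P).astype(int)],255)
d=((h[...,2]-h[...,0]>15)&(h[...,2]<120)&(m>0)).astype(np.uint8)
n,l,s,ce=cv2.connectedComponentsWithStats(d)
for i in range(1,n):
    if s[i,4]>30:
        box=cv2.minAreaRect(np.argwhere(l==i)[:,::-1].astype(np.float32)); print(s[i,4],w2b(world(t,cv2.boxPoints(box),.015)).round(3).tolist())
E
```

```text
shift [-0.1599  0.2172  0.09  ] turn [ 0.   -0.01 -0.03] now b [0.085  0.0771] 0.131
37 [[0.036, -0.151], [0.098, -0.152], [0.098, -0.153], [0.036, -0.153]]
379 [[0.065, -0.179], [0.102, -0.179], [0.102, -0.209], [0.066, -0.208]]
401 [[-0.017, -0.16], [0.009, -0.174], [-0.007, -0.206], [-0.033, -0.192]]
177 [[-0.093, -0.158], [-0.057, -0.156], [-0.056, -0.17], [-0.092, -0.171]]
```

View pics/v8.png

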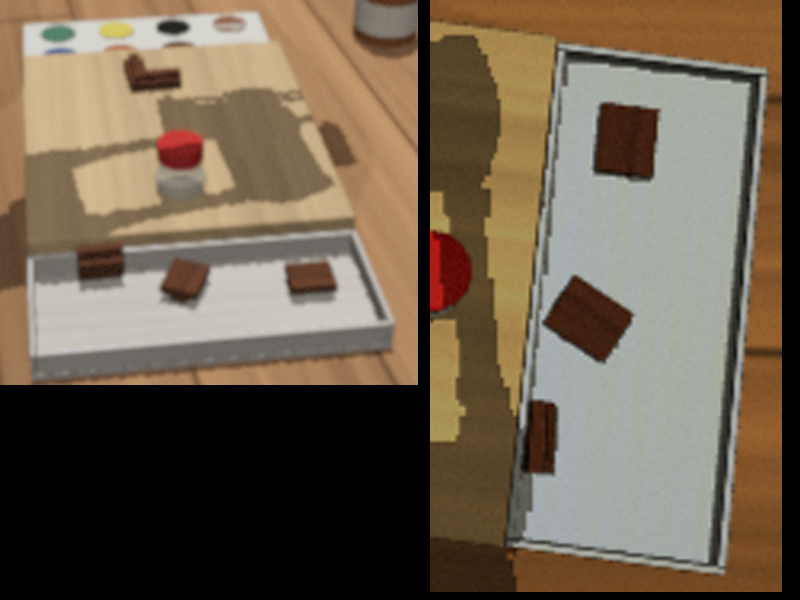

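The view shows all three offcuts inside the tray. Far and mid lie flat, and near is on its long edge against the inner wall, fully inside and clear of the other two. Next is a numeric check on the pot and corner, then hand-in.

```bash
python3 - <<'E'
from h import *
a=cv2.imread('pics/side1.png').astype(int); b=camera('side')['frame'].astype(int)
for n,f in dict(pot=lambda i:(i[...,2]>120)&(i[...,1]<60),corner=lambda i:(i.sum(2)<200)).items():
    for i in (a,b):
        y0,y1,x0,x1=(205,245,300,335) if n=='pot' else (172,194,288,320)
        p=np.argwhere(f(i)[y0:y1,x0:x1]); print(n,len(p),(p.mean(0)+[y0,x0]).round(2))
s=bot.sense(); print(s['clock'],s['wrist_force'].round(1),s['ee_pos'])
bot.job_done()
E
```

```text
pot 149 [215.39 316.32]
pot 116 [215.65 316.21]
corner 181 [185.45 303.15]
corner 179 [185.5 303.1]
26.85 [0.1 0.2 0.6] [0.65546316 0.07725489 0.13098078]
the job is handed in; nothing more can be done
```

All three offcuts are in the scrap tray, and I handed the job in at 26.9 s with the arm clear of everything. The near offcut is standing on its long edge rather than lying flat.

- **Sweeps:** I pulled the mid piece toward the robot, past the pot, and swept it off. Then I swept the near and far pieces straight over the tray-side edge. Nothing was gripped or lifted.
- **Far piece:** The fingertips rode onto it at first (about 4 N), so I backed off, lowered and swept it again.
- **Near piece:** It first landed leaning on the mid piece and the tray wall. I freed it by pushing the mid piece along inside the tray, which peaked at about 19 N measured at the wrist. It now stands against the inner wall, wholly inside the tray. I left it there rather than risk disturbing it.
- **Last checks:** Far and mid lie flat in the tray. In the side camera the pot and corner sample are within 0.3 pixel of where they started. The wrist force at the end was near zero.

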